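# Re-pin the stay of a bench curing cabinet

## Task

The door of the white curing cabinet stands wide open, held by its stay: the long slot of the bar sits over the brass pin on the cabinet's top. Lift the stay off the pin by its red knob, swing the door inwards with it and drop the middle one of the three round holes over the pin, so that the bar lies flat on its plate again; then let go. Do it gently, without forcing bar or pin, and leave the other things on the bench and on the cabinet where they are.

Things in the scene. Friction and masses are not known exactly. Their poses are not given: they have to be found in the camera images.
- catch: steel plate, 56 x 30 mm, on the cabinet's top. Origin: centre of its upper face; x along its length, away from the door; z up. A fixed brass pin (8 mm thick, its last 1.5 mm 6 mm thick, top 12 mm above the plate) stands on its centre line (y = 0), clamped anywhere from -6 to +6 mm along x: where, is not in this reading and must be seen or felt. Over 35 N on plate and pin is forcing.
- hinge (a point): point on the vertical hinge line of the door, at the height of the stay's pivot; in the catch's axes it lies 36.4 mm towards the door (-x), 153.2 mm to +y and 2.5 mm above the catch's origin.
- door (a joint): opening angle of the cabinet's blue-framed door (250 mm wide, 115 mm high) in rad: 0 closed, about 0.70 now. It turns on the vertical hinge line, stays where it is left (friction about 0.25 N m) and can move from 0 to 1.1. Seen from above, closing turns the door anticlockwise. Closed, it would point along the catch's -y.
- pivot (a point): the stay's pivot on the top edge of the door, 200 mm from the hinge line; here the bar both swings level (nearly freely) and tips up. The pivot's middle is level with the bar's mid-thickness (2.5 mm above the plate's face).
- stay (a joint): how far the stay is tipped up about its pivot, in rad: 0 when it lies flat on the plate. It falls by its own weight. With the middle hole at the pin, the bar lying on the pin's top shows about 0.1.
- knob (a point): grip point of the stay's upright red knob: round, 16 mm thick, 44 mm tall, on the bar's free end 215 mm from the pivot. The point is on the knob's axis, 28 mm above the bar's upper face (30.5 mm above its mid-thickness). The steel bar is 22 mm wide, 5 mm thick, about 0.16 kg.
- mid_hole (a point): centre, at the bar's underside, of the middle round hole. Counted from the pivot the round holes (10 mm wide) lie at 90, 115 and 140 mm, and the slot (24 x 10 mm) at 165 mm.
- sensor_a: black probe lying on the bench left of the cabinet: head 38 mm thick, 42 mm long, thin rod, 160 mm in all, lying along its x; origin at its middle on the bench. To be left alone.
- sensor_b: a second probe like sensor_a. To be left alone.
- detector: orange hand instrument standing on the bench, 55 x 75 x 120 mm; origin at the centre of its underside. To be left alone.
- glue: white glue bottle with blue nozzle standing beside the cabinet, 42 mm thick, 125 mm tall; origin at the centre of its underside. To be left alone.
- screwdriver: yellow-handled screwdriver, 190 mm long, 25 mm thick, lying across the rear of the cabinet's deck; origin where shank and handle meet, on the deck. To be left alone.
- tin: small metal jar with black cap, 44 mm thick, 36 mm tall, standing on the rear of the cabinet's deck; origin at the centre of its underside. To be left alone.

How it is judged:
By the outcome, as a careful person would: the job done as asked, in the order asked, and still so for the second after the job is handed in, with the robot touching nothing.
It also fails if it takes over 51 s, if anything falls off the work surface, if the arm or the gripper's body presses on something with over 40 N, if the wrist force passes 120 N, or if a joint passes its speed limit or range.

## Robot

A 7-joint arm with a two-finger parallel gripper is mounted at the origin on the work surface. World frame = base frame: x ahead of the robot, y to its left, z up, the work surface at z = 0. Lengths are in m, angles in rad, forces in N, time in s.
With the tool pointing down it reaches from about 0.4 to 0.85 m from the base axis. Payload 6.9 kg.
Tool frame: the origin (TCP) lies midway between the tips of the shut fingers; the grasp point (between the pads) lies behind it (ctrl.pinch_z is the z of the grasp point in the tool frame, in m); z points along the fingers, y is the direction in which the jaws open and shut (so a half turn about z gives the same grasp; the last joint's range is limited). The gripper opens to 85 mm and grips with 20 to 120 N. Pads are 22 mm wide; open, the fingers measure 114 mm over their backs; the gripper's body (76 mm by 85 mm) begins 54 mm behind the grasp point. The pads swing forward as they close: fully open they stand 13 mm farther back than shut.
Start: joints at [0.105, 0.507, -0.238, 1.5, 0.126, 1.149, -0.155], TCP at [0.625, -0, 0.231] pointing down, gripper open.
Joint ranges: [-3.08, 3.08], [-0.24, 2.05], [-1.43, 1.35], [0, 2.5], [-1.52, 4.66], [0.17, 1.96], [-2.89, 2.89]. Speed limits (rad/s): [2.39, 2.39, 3.14, 3.14, 3.14, 3.14, 3.14].

## Interface

Orientations are given as a unit quaternion [w, x, y, z].
In Python, from station import ctrl, get_state, vision, ticket, models gives the robot as it stands. Calls block until the motion is done:
- ctrl.movep(position, orientation): joint-space move of the TCP to a pose.
- ctrl.movel(position, frame=None, max_speed=0.15): straight line of the TCP; frame=None keeps the orientation; max_speed is the mean speed in m/s.
- ctrl.set_joints(angles): joint-space move.
- ctrl.ungrasp() and ctrl.close_gripper(force=None): open the fingers fully, or close them until they stop; force is the grip in N (None keeps the last).
- ctrl.pause(seconds).
- ctrl.ik(position, orientation): joint angles nearest the present ones, or None.
- get_state(): the state.
- vision.grab_frame(name): name is "scene" or "side" or "wrist"; returns (picture, depth): 400x640x3 uint8, blue, green, red; 400x640 float32, m along the optical axis (not along the pixel's ray), 0 where there is no reading.
- vision.camera_info(name): a dict with "mtx" (3x3 intrinsics, pixels), "dist_coeffs" ([k1, k2, p1, p2, k3] as OpenCV has them; the pictures are not rectified), "R" (3x3) and "t" (3): a world point X has camera coordinates R X + t; the wrist camera has in their place "hand_eye" (4x4, takes a point from camera to tool coordinates, whose origin is the TCP and whose axes are the flange's). Camera axes: x right, y down, z forward; pixel columns grow to the right and rows downward; lengths in m; the calibration is good to about 2 mm. A picture is of the moment at which its call begins: read the wrist's pose just before it. camera_info takes no time and is no camera call.
A pose or a line that the arm cannot do raises ctrl.Unreachable and nothing moves.
- ticket.close_job(): hands the job in, once; it reports no verdict.
Trained networks look in the newest picture that a camera, given by its name, has taken for a name from the list of things; names that differ only in an ending like _2 or _b are one class to them, and where a whole thing is asked for, a point or a joint stands for the part that bears it (a point fixed in the world has none). Each returns a list of dicts, best first, with "p" (0 to 1); they miss things now and then, are a little off and sometimes report something else, mostly with a low value. They report only what shows in the picture. A call takes as long as a camera call.
- models.recognise(camera, target): "point" ([column, row] in pixels, amid what is visible of it).
- models.masks_of(camera, target): "mask" (400x640 bool, what is visible of it) and "point" ([column, row] in pixels, amid what is visible of it).
The state is a dict: "time": time; "qpos": joint angles; "qd": joint speeds; "tau": joint torques, N m; "tcp_pos": TCP position; "eef_rot": TCP orientation; "contact_force": force on the tool from outside, world axes, zero at the start; "wrist_torque": the same for the moment, N m; "width": finger opening in m.
Only numpy, scipy, OpenCV 4.12 (cv2) and the standard library are available. Lean on these libraries where they do the work, as an engineer would, in place of code of your own. Each camera call takes 0.05 s, during which the arm holds its last target.

## Working session

There is one attempt and no reset: what is moved stays moved. The work goes in short steps, each a Python script; the robot and the scene stay as the last script left them, time stands still between calls to the robot, and variables do not carry over. Pictures are saved under pics/ and viewed, and the job is handed in when it is done.

```bash
ls; mkdir -p pics
python3 - <<'E'
from station import ctrl,get_state,vision,models
import cv2
print(get_state()['time'],ctrl.pinch_z)
for c in ["scene","side","wrist"]:
    p,d=vision.grab_frame(c); cv2.imwrite(f"pics/{c}0.png",p)
    i=vision.camera_info(c); print(c,i)
    for t in ["knob","catch","door","stay","pivot"]:
        r=models.recognise(c,t); print(t,[(x['point'],round(x['p'],2)) for x in r[:2]])
print(get_state())
E
```

```text
pics
0.0 -0.0187
scene {'mtx': array([[413.79765021,   0.        , 320.16017053],
       [  0.        , 413.79765021, 205.47731325],
       [  0.        ,   0.        ,   1.        ]]), 'dist_coeffs': array([-0.1029521,  0.       ,  0.       ,  0.       ,  0.       ]), 'R': array([[-0.45956377,  0.8880989 , -0.00902709],
       [ 0.4601218 ,  0.22938059, -0.85771352],
       [-0.75966379, -0.39832762, -0.51404867]]), 't': array([ 0.26996915, -0.13748666,  1.50278397])}
knob [([331.9, 187.0], 0.62)]
catch [([334.7, 191.2], 0.36)]
door [([359.7, 191.8], 0.74)]
stay [([331.9, 191.1], 0.88)]
pivot [([332.9, 188.5], 0.64)]
side {'mtx': array([[487.1448803 ,   0.        , 323.6894072 ],
       [  0.        , 487.1448803 , 203.99832377],
       [  0.        ,   0.        ,   1.        ]]), 'dist_coeffs': array([-0.13009456,  0.        ,  0.        ,  0.        ,  0.        ]), 'R': array([[ 0.99753788, -0.07009109,  0.00232875],
       [-0.04060317, -0.60430271, -0.79571956],
       [ 0.05718012,  0.79366584, -0.60566076]]), 't': array([-0.54468821,  0.12509314,  1.52324906])}
knob [([287.4
[... 908 characters left out ...]
 0.10551003,  0.50746085, -0.23761563,  1.50023685,  0.12570621,
        1.14892352, -0.15481241]), 'qd': array([ 5.79429332e-05,  1.32347806e-03,  1.98058324e-03, -1.61120358e-03,
        9.34876393e-04, -6.44831061e-04, -9.35266209e-04]), 'tau': array([ 5.65295359e-04, -6.20346951e+01, -2.18483247e+00, -2.49962658e+01,
        1.38582275e-02,  2.08877049e-03, -5.00712474e-05]), 'tcp_pos': array([ 6.24962511e-01, -2.68098647e-05,  2.31287101e-01]), 'eef_rot': array([-1.71824211e-05,  7.07115891e-01,  7.07097671e-01, -1.70663205e-05]), 'contact_force': array([-0.00549197, -0.62101119,  0.18532211]), 'wrist_torque': array([ 0.02546412, -0.05836439,  0.04143078]), 'width': 0.08546450634998892}
```

View pics/scene0.png

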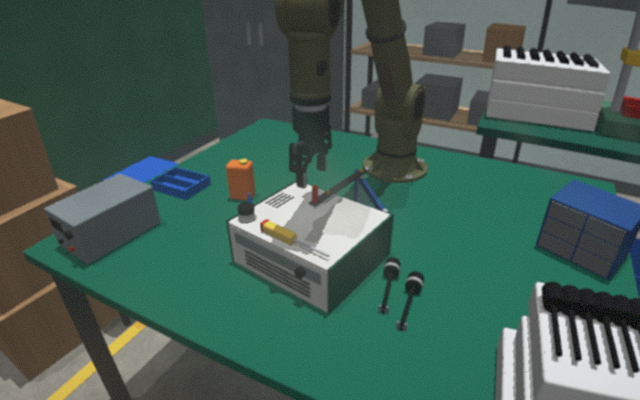

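View pics/side0.png

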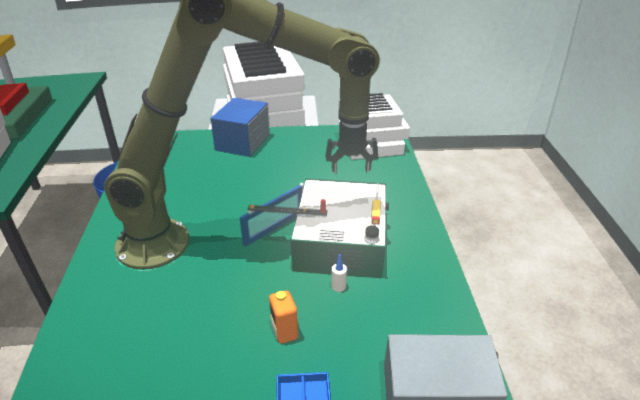

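View pics/wrist0.png

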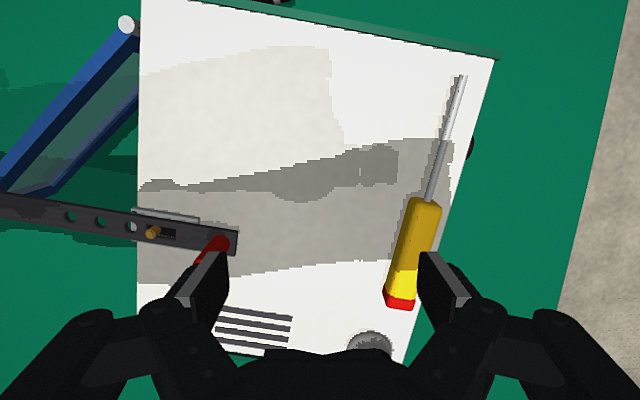

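The wrist picture shows the bar running from the left edge to about (235,240), with the brass pin at (153,232) in the slot. The knob is at about (215,245), partly hidden by a finger, and the hinge cap is at (127,25). I'll turn these into positions using depth.

```bash
cat > h.py <<'E'
from station import ctrl,get_state,vision,models
import cv2,numpy as np
from scipy.spatial.transform import Rotation as Rn
def Rq(q): return Rn.from_quat([q[1],q[2],q[3],q[0]])
def qR(M):
    q=Rn.from_matrix(M).as_quat(); return [q[3],q[0],q[1],q[2]]
def grab(c,name=None):
    s=get_state(); p,d=vision.grab_frame(c); i=vision.camera_info(c)
    if c=="wrist":
        T=np.eye(4);T[:3,:3]=Rq(s['eef_rot']).as_matrix();T[:3,3]=s['tcp_pos'];T=T@i['hand_eye']
        R=T[:3,:3];o=T[:3,3]
    else: R=i['R'].T;o=-R@i['t']
    if name: cv2.imwrite(f"pics/{name}.png",p)
    return dict(p=p,d=d,K=i['mtx'],D=i['dist_coeffs'],R=R,o=o)
def ray(f,u,v):
    n=cv2.undistortPoints(np.array([[[u,v]]],float),f['K'],f['D'])[0,0]
    return np.array([n[0],n[1],1.])
def pd(f,u,v,k=1):
    w=f['d'][int(v)-k:int(v)+k+1,int(u)-k:int(u)+k+1];w=w[w>0]
    return f['o']+f['R']@(ray(f,u,v)*np.median(w)) if len(w) else None
def pz(f,u,v,z):
    r=f['R']@ray(f,u,v); return f['o']+r*(z-f['o'][2])/r[2]
def proj(f,X):
    r,_=cv2.Rodrigues(f['R'].T); t=-f['R'].T@f['o']
    return cv2.projectPoints(np.array(X,float).reshape(-1,1,3),r,t,f['K'],f['D'])[0].reshape(-1,2)
E
python3 - <<'E'
from h import *
np.set_printoptions(precision=4,suppress=True)
f=grab("wrist")
import pickle;pickle.dump(f,open("w0.pkl","wb"))
for n,u,v in [("hinge",127,25),("deck",300,100),("deck2",250,350),("bench",560,100),("pin",151,232),("bar",120,228),("bar",185,240),("knobtop",217,242),("plate",185,217),("door",60,110),("hole115?",102,222),("hole",70,216),("sdhandle",420,220),("sdtip",462,80),("sdend",400,303),("tin",368,345)]:
    print(n,pd(f,u,v))
m=models.masks_of("wrist","knob")[0]['mask'];ys,xs=np.where(m);print(xs.min(),xs.max(),ys.min(),ys.max())
big=cv2.resize(f['p'][180:300,0:280],None,fx=2.8,fy=2.8,interpolation=cv2.INTER_CUBIC);cv2.imwrite("pics/z0.png",big)
E
```

```text
hinge [0.4826 0.1249 0.1193]
deck [0.6069 0.0722 0.1201]
deck2 [ 0.5542 -0.159   0.1207]
bench [0.892  0.0741 0.0001]
pin [ 0.487  -0.0287  0.1374]
bar [ 0.4581 -0.0279  0.1312]
bar [ 0.5109 -0.0382  0.1315]
knobtop [ 0.5426 -0.033   0.1464]
plate [ 0.5108 -0.0202  0.1257]
door [0.4163 0.0656 0.1151]
hole115? [ 0.347  -0.0741  0.0006]
hole [ 0.3069 -0.0664  0.0002]
sdhandle [ 0.6984 -0.0152  0.1445]
sdtip [0.7222 0.0863 0.1346]
sdend [ 0.6883 -0.0882  0.1454]
tin [ 0.6656 -0.1404  0.1345]
0 236 191 261
```

View pics/z0.png

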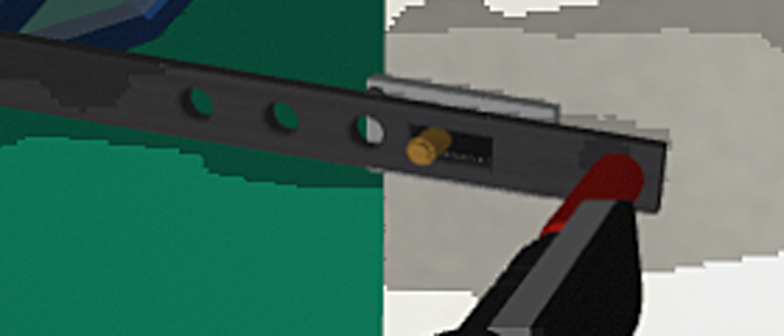

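Heights agree with the sizes given: deck 0.120, plate about 0.126, bar top 0.131, pin top about 0.138. Next I work out the bar line and the knob, then a pre-grasp pose over the knob with the camera above the bar.

Run:
```python
from h import *
import pickle
np.set_printoptions(precision=4,suppress=True)
f=pickle.load(open("w0.pkl","rb"))
z=lambda a,b:(a/2.8,180+b/2.8)
H=[pz(f,*z(*q),.131) for q in [(197,102),(282,115),(368,128),(450,147)]]
for h in H: print(h)
print("pin",pz(f,*z(420,150),.138))
d=H[3]-H[0];d=d[:2]/np.linalg.norm(d[:2]);print(np.linalg.norm(H[3]-H[0]),np.degrees(np.arctan2(d[1],d[0])))
k=np.mean([H[i][:2]+d*(215-r)/1000 for i,r in enumerate([90,115,140,165])],0);print("knob",k, "base ray",pz(f,217,240,.131))
print("plate edge", pz(f,*z(370,78),.126),pz(f,*z(558,105),.126), "deckedge",pz(f,137,300,.12),pz(f,140,30,.12),pz(f,138,100,.12))
x=np.array([-d[0],-d[1],0]);R=np.stack([x,np.cross([0,0,-1.],x),[0,0,-1.]],1)
for zz in (.25,.16,.141): print(ctrl.ik([*k,zz],qR(R)))
print(get_state()['qpos'])
```

```text
[ 0.4182 -0.0181  0.131 ]
[ 0.4429 -0.022   0.131 ]
[ 0.4678 -0.026   0.131 ]
[ 0.4913 -0.0318  0.131 ]
pin [ 0.4863 -0.0298  0.138 ]
0.07442093271033605 -10.63192458847864
knob [ 0.541  -0.0406] base ray [ 0.5372 -0.0383  0.131 ]
plate edge [ 0.468  -0.0122  0.126 ] [ 0.5227 -0.0205  0.126 ] deckedge [ 0.4529 -0.1042  0.12  ] [0.492  0.1214 0.12  ] [0.4832 0.0726 0.12  ]
[ 0.4418  0.4023 -0.6043  1.6852  0.2483  1.1317  1.1536]
[ 0.417   0.4931 -0.581   1.8184  0.3305  0.928   1.075 ]
[ 0.4087  0.5154 -0.5716  1.8422  0.3515  0.8859  1.0557]
[ 0.1055  0.5075 -0.2376  1.5002  0.1257  1.1489 -0.1548]
```

Run:
```python
from h import *
import pickle
np.set_printoptions(precision=4,suppress=True)
a=np.radians(-9.5);d=np.array([np.cos(a),np.sin(a),0]);x=-d
R=np.stack([x,np.cross([0,0,-1.],x),[0,0,-1.]],1)
ctrl.movep([.539,-.040,.235],qR(R))
s=get_state();print(s['time'],s['tcp_pos'],s['contact_force'])
f=grab("wrist","w1");pickle.dump(f,open("w1.pkl","wb"))
cv2.imwrite("pics/z1.png",cv2.resize(f['p'][0:200,220:420],None,fx=3,fy=3,interpolation=cv2.INTER_CUBIC))
```

```text
2.1917 [ 0.5392 -0.04    0.2351] [ 0.1766 -1.1879 -0.4137]
```

View pics/w1.png

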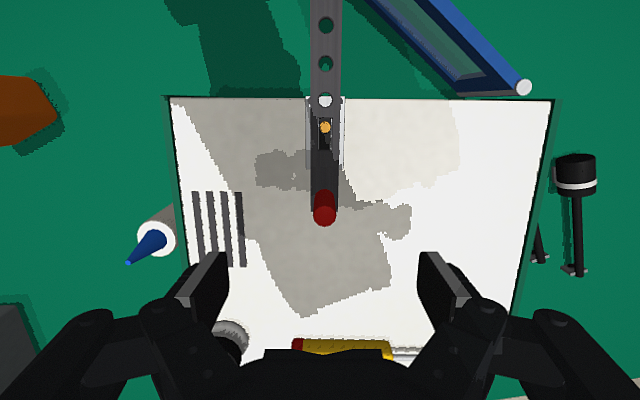

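View pics/z1.png

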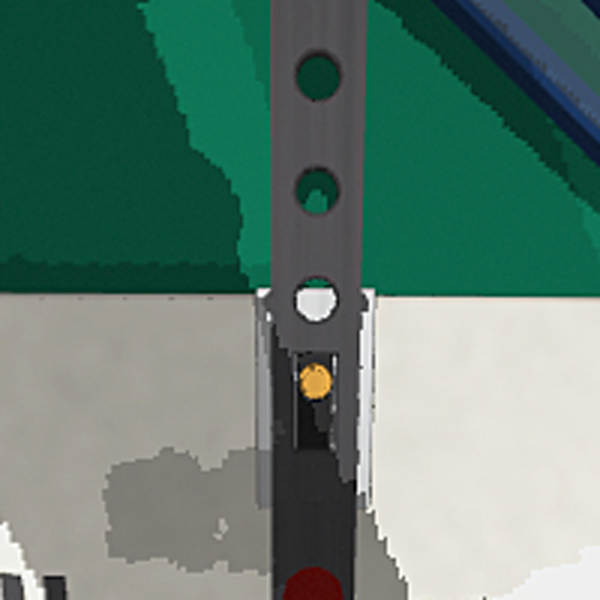

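The view is clear. Pin at (325,127) in the slot, holes at (326,25), (325.5,63) and (325,100), knob top at (324,214), hinge cap at (524,87). The front deck edge runs from (168,97) to (552,100). Next I fit the catch frame.

Run:
```python
from h import *
import pickle
np.set_printoptions(precision=4,suppress=True)
f=pickle.load(open("w1.pkl","rb"))
P={}
for n,u,v,zz in [("h90",326,25,.131),("h115",325.6,63.3,.131),("h140",325.3,100,.131),("slot",325.3,133.5,.131),("pin",325.2,126.8,.138),("knob",324.3,214,.175),("hinge",524,87,.119),("eL",170,97.3,.12),("eR",550,99.8,.12),("pl",306,97,.126),("pr",345,97,.126),("plb",306,169,.126),("prb",344,169,.126)]:
    P[n]=pz(f,u,v,zz);print(n,P[n],pd(f,u,v))
a=P["eR"]-P["eL"];print("edge yaw",np.degrees(np.arctan2(a[1],a[0]))-90)
for q in("pl","pr"):
    a=P[q+"b"]-P[q];print("plate yaw",np.degrees(np.arctan2(a[1],a[0])))
a=P["knob"]-P["h90"];print("bar",np.degrees(np.arctan2(a[1],a[0])),np.linalg.norm(a[:2]))
# deck depth plane
d=f['d'];
for u,v in[(220,120),(430,150),(500,200),(380,230),(260,300),(380,300)]: print(pd(f,u,v,3))
```

```text
h90 [ 0.4172 -0.018   0.131 ] [ 0.3912 -0.0125  0.0003]
h115 [ 0.4417 -0.0223  0.131 ] [ 0.4288 -0.0191  0.0002]
h140 [ 0.4666 -0.0266  0.131 ] [ 0.4666 -0.0266  0.126 ]
slot [ 0.4906 -0.0306  0.131 ] [ 0.491  -0.0306  0.1269]
pin [ 0.4851 -0.0298  0.138 ] [ 0.4851 -0.0298  0.1388]
knob [ 0.5385 -0.0395  0.175 ] [ 0.5385 -0.0395  0.1747]
hinge [0.4815 0.126  0.119 ] [0.4816 0.1262 0.1186]
eL [ 0.4445 -0.1442  0.12  ] [ 0.4443 -0.1449  0.1184]
eR [0.4942 0.1458 0.12  ] [0.4945 0.1473 0.1178]
pl [ 0.4621 -0.0405  0.126 ] [ 0.4621 -0.0405  0.1259]
pr [ 0.4669 -0.0117  0.126 ] [ 0.4669 -0.0112  0.1178]
plb [ 0.5161 -0.0503  0.126 ] [ 0.5173 -0.0509  0.1198]
prb [ 0.5211 -0.0205  0.126 ] [ 0.5224 -0.0203  0.12  ]
edge yaw -9.740989809760478
plate yaw -10.306724316193803
plate yaw -9.214170667328135
bar -10.03778029874525 0.1231790070433772
[ 0.4677 -0.1102  0.1202]
[0.5182 0.05   0.1203]
[0.5703 0.1059 0.1198]
[0.5804 0.0025 0.12  ]
[ 0.6319 -0.1152  0.12  ]
[ 0.6503 -0.0054  0.1198]
```

The fit is consistent: hinge offset within 1 mm, hole spacing 25 mm, pivot 199.9 mm from the hinge, catch yaw −9.7°, pin about 6 mm towards the door. Now the grasp, at low force, with a check on the side load.

```bash
cat >> h.py <<'E'
H=np.array([.4815,.1263]); PIN=np.array([.4851,-.0298]); ZP=.1285
P0=np.array([.3286,-.0025]); 
A0=np.arctan2(*(P0-H)[::-1]); Y0=np.radians(-10.0)
def tgt(pin=PIN):
    from scipy.optimize import brentq
    g=lambda a:np.linalg.norm(H+.2*np.array([np.cos(a),np.sin(a)])-pin)-.115
    a=brentq(g,A0,A0+.6); p=H+.2*np.array([np.cos(a),np.sin(a)])
    return a,np.arctan2(*(pin-p)[::-1])
def tcp(a,y,phi,L=.215,dz=0):
    p=np.array([*(H+.2*np.array([np.cos(a),np.sin(a)])),ZP])
    u=np.array([np.cos(y),np.sin(y),0]);z=np.array([0,0,1.])
    b=u*np.cos(phi)+z*np.sin(phi);n=-u*np.sin(phi)+z*np.cos(phi)
    R=np.stack([-b,np.cross(-n,-b),-n],1)
    return p+b*L+n*(.0305-.0187)+z*dz,qR(R)
def rep(m=""):
    s=get_state();print(m,round(s['time'],2),'tcp',s['tcp_pos'].round(4),'F',s['contact_force'].round(1),'M',s['wrist_torque'].round(2),'w',round(s['width'],4),flush=True);return s
E
python3 - <<'E'
from h import *
print(np.degrees(A0),[np.degrees(t) for t in tgt()])
for a,y,ph in [(A0,Y0,0),(A0,Y0,.17),(*tgt(),.17),(*tgt(),0)]:
    p,q=tcp(a,y,ph);print(p.round(4),ctrl.ik(p,q) is not None and ctrl.ik(p,q).round(2) if ctrl.ik(p,q) is not None else None)
p,q=tcp(A0,Y0,0)
ctrl.movel([p[0],p[1],.22],q); ctrl.movel(p,q,max_speed=.12)
rep("down")
ctrl.close_gripper(force=20);s=rep("closed")
grab("wrist","w2")
E
```

```text
-139.88986217866866 [np.float64(-123.68891962495165), np.float64(5.144738518373864)]
[ 0.5403 -0.0399  0.1403] [ 0.4   0.51 -0.56  1.85  0.35  0.88  1.07]
[ 0.5353 -0.039   0.1765] [ 0.42  0.38 -0.56  1.97  0.37  0.72  1.03]
[ 0.5796 -0.0213  0.1765] [ 0.44  0.46 -0.64  1.86  0.39  0.77  1.27]
[ 0.5847 -0.0208  0.1403] [ 0.38  0.58 -0.62  1.73  0.4   0.96  1.26]
down 3.31 tcp [ 0.5408 -0.0397  0.141 ] F [-0.2  0.3  1. ] M [-0.01  0.01  0.04] w 0.0854
closed 3.94 tcp [ 0.5403 -0.0399  0.1405] F [-0.7  0.5  2.9] M [-0.02  0.14  0.02] w 0.0156
```

View pics/w2.png

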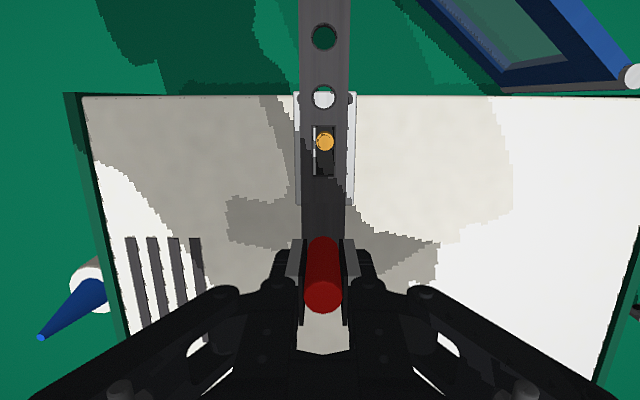

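The knob is gripped at its centre, at about (323,270), with almost no side load. The pin at (325,141) is free in the slot. Now I tip the bar up.

Run:
```python
from h import *
ctrl.close_gripper(force=35);rep()
for ph in (.04,.08,.125,.17):
    p,q=tcp(A0,Y0,ph);ctrl.movel(p,q,max_speed=.04);rep(ph)
f=grab("wrist","w3")
```

```text
4.21 tcp [ 0.5403 -0.0399  0.1405] F [-1.4 -0.4  5.6] M [-0.1   0.28 -0.03] w 0.0153
0.04 4.58 tcp [ 0.5396 -0.0398  0.1492] F [ 0.6  0.4 -1. ] M [-0.03 -0.14 -0.02] w 0.0151
0.08 4.94 tcp [ 0.5386 -0.0396  0.1576] F [ 1.  -0.4 -1.6] M [-0.01  0.01 -0.06] w 0.015
0.125 5.33 tcp [ 0.537  -0.0394  0.1672] F [ 1.  -0.2 -1.6] M [ 0.1  -0.   -0.02] w 0.015
0.17 5.72 tcp [ 0.5351 -0.039   0.1767] F [ 0.3  0.5 -1.6] M [ 0.08  0.11 -0.05] w 0.0149
```

View pics/w3.png

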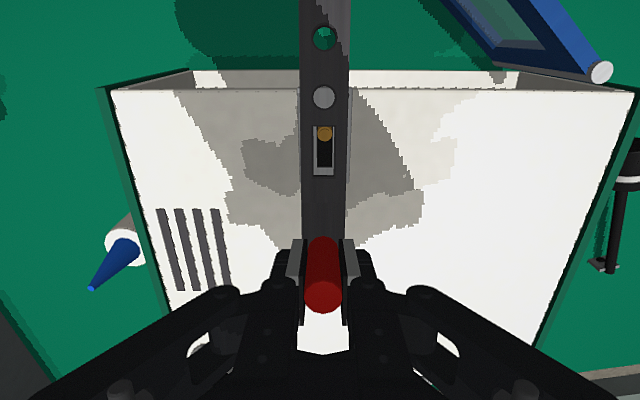

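The bar has lifted cleanly: hole positions in the picture are unchanged, and the pin shows through the slot from below. Now I swing the door in.

Run:
```python
from h import *
import pickle
a1,y1=tgt()
for t in np.linspace(0,1,6)[1:]:
    p,q=tcp(A0+t*(a1-A0),Y0+t*(y1-Y0),.17);ctrl.movel(p,q,max_speed=.03);rep(t)
f=grab("wrist","w4");pickle.dump(f,open("w4.pkl","wb"))
cv2.imwrite("pics/z4.png",cv2.resize(f['p'][0:200,220:420],None,fx=3,fy=3,interpolation=cv2.INTER_CUBIC))
grab("side","s4")
```

```text
0.2 6.24 tcp [ 0.545  -0.0365  0.1765] F [-0.5 -0.2  0.5] M [-0.06  0.07  0.  ] w 0.0154
0.4 6.71 tcp [ 0.5541 -0.0335  0.1767] F [ 0.5 -0.6 -0.9] M [-0.09  0.11  0.03] w 0.015
0.6000000000000001 7.17 tcp [ 0.563  -0.0299  0.1767] F [ 0.6 -0.2 -0.7] M [-0.1   0.08  0.03] w 0.0151
0.8 7.64 tcp [ 0.5718 -0.0258  0.1767] F [ 0.4 -0.  -1.3] M [-0.05  0.12  0.04] w 0.0149
1.0 8.12 tcp [ 0.5803 -0.0213  0.1767] F [ 0.7 -0.8  0.1] M [-0.06  0.1   0.03] w 0.0151
```

View pics/w4.png

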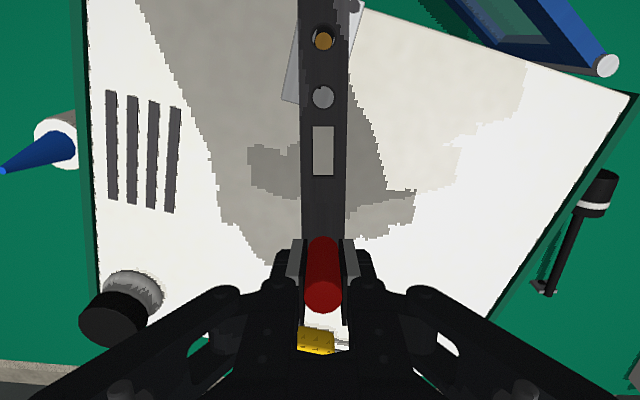

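View pics/z4.png

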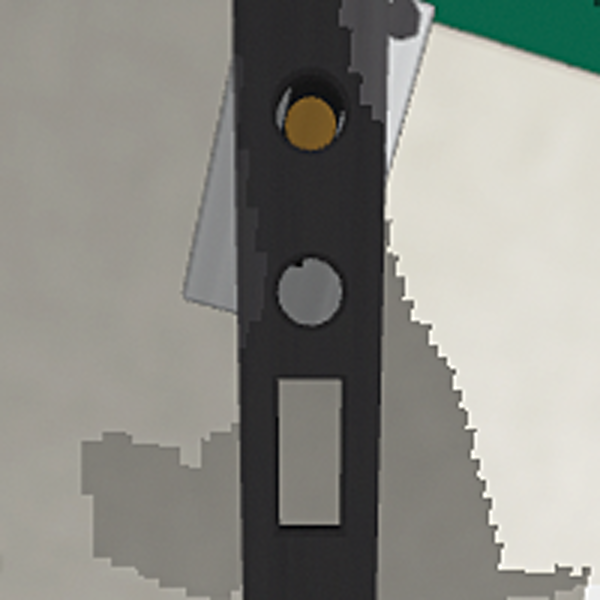

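The pin shows in the middle hole at zoomed (311,123), with the hole at about (311,111). It is centred laterally. I'll lower to just above the pin tip and compare with the predicted positions.

Run:
```python
from h import *
import pickle
np.set_printoptions(precision=4,suppress=True)
a1,y1=tgt()
p,q=tcp(a1,y1,.125);ctrl.movel(p,q,max_speed=.03);rep()
f=grab("wrist","w5");pickle.dump(f,open("w5.pkl","wb"))
cv2.imwrite("pics/z5.png",cv2.resize(f['p'][0:150,250:400],None,fx=4,fy=4,interpolation=cv2.INTER_CUBIC))
def pt(r,h,phi):
    P=np.array([*(H+.2*np.array([np.cos(a1),np.sin(a1)])),ZP]);u=np.array([np.cos(y1),np.sin(y1),0]);z=np.array([0,0,1.])
    return P+(u*np.cos(phi)+z*np.sin(phi))*r+(-u*np.sin(phi)+z*np.cos(phi))*h
for ff,ph in ((pickle.load(open("w4.pkl","rb")),.17),(f,.125)):
    print("model holes top",proj(ff,[pt(r,.0025,ph) for r in(.115,.140,.165)]).round(1).tolist(),"115 under",proj(ff,pt(.115,-.0025,ph)),"pin",proj(ff,[*PIN,.138]))
```

```text
8.69 tcp [ 0.5818 -0.0209  0.1667] F [ 1.   0.3 -0. ] M [ 0.   -0.18 -0.07] w 0.0151
model holes top [[324.1, 36.1], [323.9, 96.4], [323.7, 151.5]] 115 under [[324.0432  38.2187]] pin [[323.9824  41.0521]]
model holes top [[323.6, 37.1], [323.4, 97.5], [323.3, 152.7]] 115 under [[323.5716  39.2406]] pin [[323.556   40.8902]]
```

View pics/z5.png

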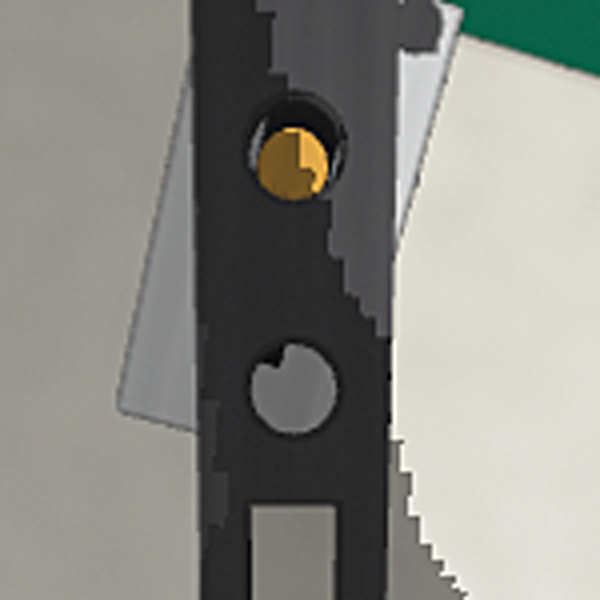

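The pin sits about 0.4 mm left of the hole centre and about 0.3 mm off along the bar. I'll correct that, then lower in small steps, watching the force.

Run:
```python
from h import *
import pickle
_,y=tgt()
u=np.array([np.cos(y),np.sin(y)]);v=np.array([-u[1],u[0]])
pin=PIN+.0003*u-.0004*v
a1,y1=tgt(pin);print(np.degrees([a1,y1]))
p,q=tcp(a1,y1,.115);ctrl.movel(p,q,max_speed=.02);rep()
f=grab("wrist","w6");pickle.dump(f,open("w6.pkl","wb"))
cv2.imwrite("pics/z6.png",cv2.resize(f['p'][0:150,250:400],None,fx=4,fy=4,interpolation=cv2.INTER_CUBIC))
print("pin",proj(f,[*PIN,.138]))
```

```text
[-123.57863471    5.06557527]
 9.01 tcp [ 0.5821 -0.0217  0.1647] F [ 0.3  0.4 -0.9] M [-0.04  0.01 -0.  ] w 0.015
pin [[325.02374311  40.96037151]]
```

View pics/z6.png

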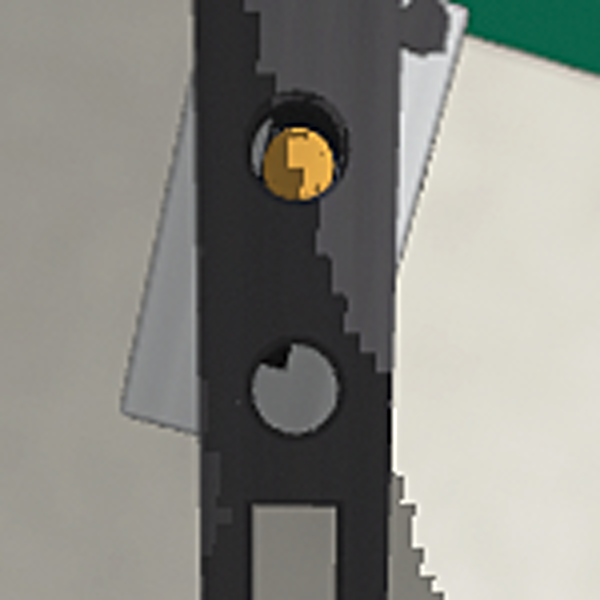

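Laterally the pin is now centred: pin at zoomed x 298, hole at 299. Along the bar about 0.3 mm remains. I'll lower in force-guarded steps with a further 0.2 mm of that correction.

Run:
```python
from h import *
_,y=tgt()
u=np.array([np.cos(y),np.sin(y)]);v=np.array([-u[1],u[0]])
pin=PIN+.0005*u-.0004*v
a1,y1=tgt(pin)
for ph in (.105,.095,.085,.075,.06,.045,.03):
    p,q=tcp(a1,y1,ph);ctrl.movel(p,q,max_speed=.02);s=rep(ph)
    F=s['contact_force']
    if np.linalg.norm(F)>6: print("STOP");break
grab("wrist","w7");f=cv2.imread("pics/w7.png")
cv2.imwrite("pics/z7.png",cv2.resize(f[0:150,250:400],None,fx=4,fy=4,interpolation=cv2.INTER_CUBIC))
```

```text
0.105 9.32 tcp [ 0.5824 -0.0214  0.1624] F [-0.7 -0.6 -1.2] M [-0.07  0.24  0.03] w 0.0151
0.095 9.57 tcp [ 0.5828 -0.0214  0.1603] F [-1.2 -0.  -1.1] M [-0.07  0.37 -0.01] w 0.0148
0.085 9.83 tcp [ 0.5832 -0.0214  0.1582] F [-2.9 -0.1 -1. ] M [-0.05  0.48 -0.02] w 0.0149
0.075 10.09 tcp [ 0.5837 -0.0213  0.1562] F [-1.2 -0.5 -0.7] M [-0.1   0.47 -0.01] w 0.0148
0.06 10.4 tcp [ 0.5842 -0.0213  0.1529] F [-1.3 -0.8 -1.6] M [-0.11  0.42  0.02] w 0.0148
0.045 10.71 tcp [ 0.5846 -0.0212  0.1497] F [-2.1  0.2 -1.4] M [-0.07  0.4   0.03] w 0.015
0.03 11.02 tcp [ 0.5849 -0.0212  0.1465] F [-0.9 -0.8 -1.2] M [-0.09  0.33 -0.03] w 0.0151
```

View pics/z7.png

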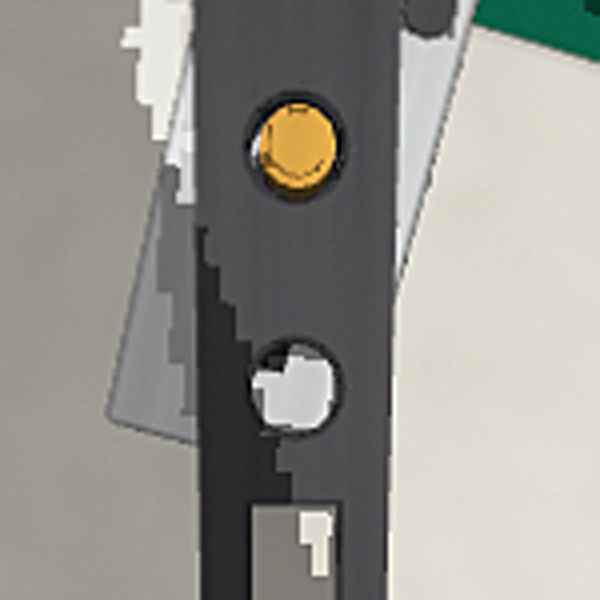

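The pin is up through the middle hole, with its tip at zoomed (298,147), and forces stay low. Now the last part down.

Run:
```python
from h import *
_,y=tgt()
u=np.array([np.cos(y),np.sin(y)]);v=np.array([-u[1],u[0]])
pin=PIN+.0005*u-.0004*v
a1,y1=tgt(pin)
for ph in (.02,.012,.006,.002,-.001,-.003):
    p,q=tcp(a1,y1,ph);ctrl.movel(p,q,max_speed=.015);s=rep(ph)
    if s['contact_force'][2]>3 or np.linalg.norm(s['contact_force'])>7: print("STOP");break
f=grab("wrist","w8")
cv2.imwrite("pics/z8.png",cv2.resize(f['p'][0:150,250:400],None,fx=4,fy=4,interpolation=cv2.INTER_CUBIC))
for u_,v_ in [(312,60),(335,60),(313,100),(315,150),(330,180),(360,250)]: print(pd(f,u_,v_))
```

```text
0.02 11.36 tcp [ 0.585  -0.0212  0.1445] F [-1.8 -1.1 -1. ] M [-0.11  0.34  0.05] w 0.0152
0.012 11.62 tcp [ 0.5851 -0.0212  0.1427] F [-0.5  0.  -0.8] M [-0.04  0.33  0.03] w 0.0152
0.006 11.88 tcp [ 0.5852 -0.0212  0.1415] F [-1.7 -0.4 -0.3] M [-0.04  0.28  0.04] w 0.0147
0.002 12.12 tcp [ 0.5853 -0.0212  0.1407] F [-1.4 -0.9 -1.7] M [-0.05  0.22  0.01] w 0.0151
-0.001 12.38 tcp [ 0.5852 -0.0212  0.1405] F [-4.2 -1.1  4.9] M [-0.13  0.68 -0.03] w 0.015
STOP
[ 0.49507576 -0.03460484  0.13172778]
[ 0.494056   -0.02456679  0.13084583]
[ 0.5118457  -0.03290268  0.1269692 ]
[ 0.53603058 -0.03006853  0.12016119]
[ 0.54822096 -0.02146588  0.13119294]
[ 0.57583929 -0.00521054  0.14816456]
```

View pics/z8.png

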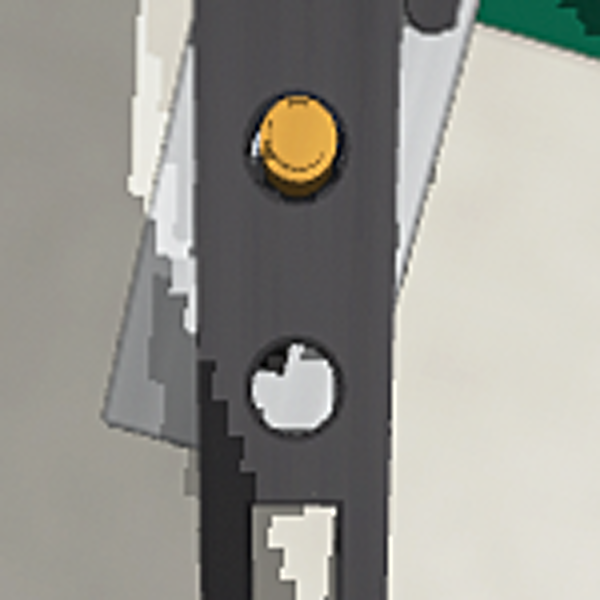

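The bar is seated: contact at about 5 N, bar top at z = 0.131, and the pin standing proud in the middle hole. There is clear space around the fingers, so I'll let go and back off upwards.

Run:
```python
from h import *
ctrl.ungrasp();s=rep("open")
p=s['tcp_pos'];ctrl.movel([p[0],p[1],p[2]+.03],max_speed=.05);ctrl.movel([p[0],p[1],p[2]+.10],max_speed=.12);rep("up")
ctrl.pause(.5)
f=grab("wrist","w9");grab("side","s9");grab("scene","c9")
import pickle;pickle.dump(f,open("w9.pkl","wb"))
cv2.imwrite("pics/z9.png",cv2.resize(f['p'][0:150,250:400],None,fx=4,fy=4,interpolation=cv2.INTER_CUBIC))
m=cv2.imread("pics/s9.png")
cv2.imwrite("pics/zs9.png",cv2.resize(m[150:320,220:420],None,fx=3.5,fy=3.5,interpolation=cv2.INTER_CUBIC))
```

```text
open 13.11 tcp [ 0.5853 -0.0212  0.1401] F [-1.  -0.   0.2] M [ 0.05  0.04 -0.05] w 0.0857
up 14.59 tcp [ 0.5848 -0.0213  0.2394] F [ 0.2  0.5 -1. ] M [ 0.01 -0.03 -0.03] w 0.0853
```

View pics/w9.png

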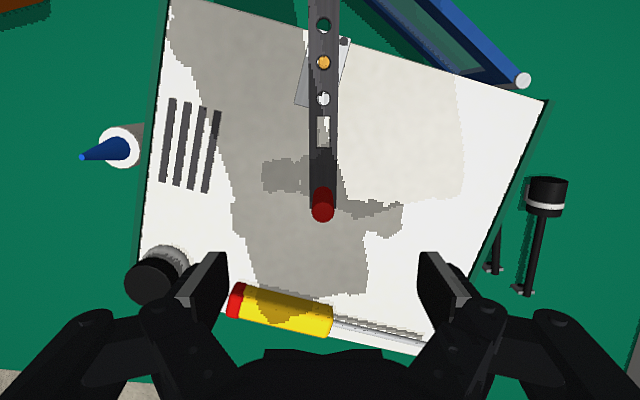

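View pics/z9.png

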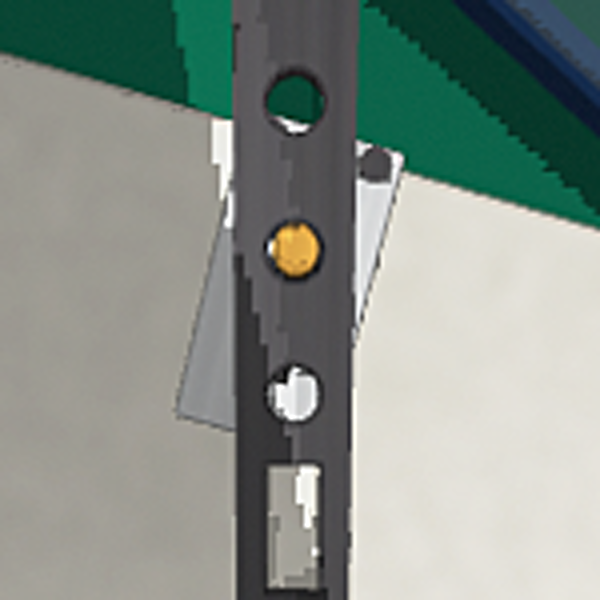

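View pics/zs9.png

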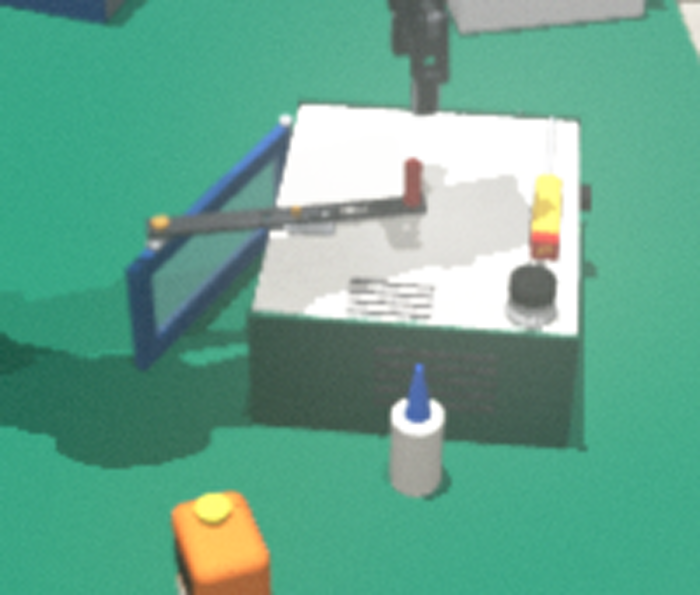

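The pin at (323,62) stands in the middle of the three round holes, the knob is free, and the other things look untouched. A quick flatness check on this picture's depth, then I hand in.

Run:
```python
from h import *
import pickle
f=pickle.load(open("w9.pkl","rb"))
for u,v in [(323,8),(323,40),(323,82),(323,108),(314,165),(330,165),(323,175),(323,62)]: print((u,v),pd(f,u,v).round(4))
from station import ticket
zs=[pd(f,u,v)[2] for u,v in [(323,8),(323,40),(323,82),(323,165)]]
if max(zs)-min(zs)<.003: ticket.close_job();print("handed in",get_state()['time'])
```

```text
(323, 8) [ 0.4495 -0.034   0.1309]
(323, 40) [ 0.4701 -0.0321  0.1308]
(323, 82) [ 0.4986 -0.0294  0.1311]
(323, 108) [ 0.5171 -0.0277  0.1311]
(314, 165) [ 0.5613 -0.0308  0.1309]
(330, 165) [ 0.56   -0.0182  0.1311]
(323, 175) [ 0.5686 -0.023   0.1312]
(323, 62) [ 0.4856 -0.0306  0.1384]
the job is handed in; nothing more can be done
the job is handed in; nothing more can be done
```

The stay is off its slot and the middle round hole now sits over the brass pin. The door is swung in with it, from about 0.70 to about 0.42 rad. I let go, backed the gripper off 10 cm above and handed the job in at about 15 s; no verdict came back.

- **Lift and swing:** I gripped the knob at its centre, tipped the bar up about 0.17 rad and swung it in. Hovering above the pin, the wrist camera showed the hole about 0.4 mm off sideways, so I corrected before lowering. It also looked about 0.3 mm off along the bar at the last look; I shifted a further 0.2 mm while lowering without measuring that again.
- **Forces:** the highest wrist force in my readings after each step was about 6.5 N, when the bar touched down on its plate. It stayed below about 6 N before that.
- **Last checks:** the bar's upper face reads 0.131 m along its whole length, so it lies flat. The pin top reads about 0.138 m and stands up through the middle of the three holes. The other things looked undisturbed in the final pictures, though I did not measure their positions. No check failed or disagreed.

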